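# Square a box of staples up on the supply rail

### The arm

A 6-joint arm with a two-finger parallel gripper is mounted at the origin on a cart in front of the work surface, level with it; the furniture and walls round the work are solid. World frame = base frame: x ahead of the robot, y to its left, z up, the work surface at z = 0. Lengths are in m, angles in degrees, forces in N, time in s.
With the tool pointing down it reaches from about 0.4 to 0.825 m from the base axis. Payload 7 kg.
Tool frame: the origin (TCP) lies on the centre line of the jaws, within the pads' length; the fingertips stand 11 mm ahead of it and the grasp point (between the pads) lies 8 mm behind it; z points along the fingers, y is the direction in which the jaws open and shut (so a half turn about z gives the same grasp; the last joint's range is limited). The gripper opens to 88 mm and grips with 3 to 60 N. Pads are 19 mm wide; open, the fingers measure 130 mm over their backs; the gripper's body (78 mm by 193 mm) begins 47 mm behind the grasp point.
Start: joints at [79.991, 20.546, 0.682, 0, -70.136, -16.507], TCP at [0.301, 0.604, 0.238] pointing down, gripper open.
Joint ranges: [-176.03, 176.03], [-82.01, 121.73], [-58.28, 71.71], [-173.87, 95.51], [-174.79, -0.11], [-173.66, 173.66]. Speed limits (degrees/s): [136.94, 136.94, 172.46, 180, 180, 180].

### API

Orientations are given as [roll, pitch, yaw] about the fixed x, y, z axes, in that order (R = Rz(yaw) Ry(pitch) Rx(roll)).
In Python, from plant import ctrl, cams, order gives the robot as it stands.
- The arm moves only by the tool jog_arm, never from a script. Its argument "motion" is a list of rows, each an object with "offset": the shift along the tool's x, y, z in mm, a list of three; "roll": the turn about the tool's z in rad; "hand": the finger opening in mm, from 0 to 87.6. A call has 1 to 20 rows; each row is the pose to reach, as a shift and turn from the pose commanded when the call began, along the tool's axes at that moment; what a row does not reach only later rows make up. A row lasts 1/12 s, in which the tool goes at most 41.7 mm and 7.16 degrees, less where a joint would pass 70% of its speed; a pose out of reach is approached as far as the arm can. A call with a gripper value outside its range is refused whole. The fingers move at their own pace and stop on an object; the grip force is fixed at half the most. Time passes only in rows, so rows that repeat a pose let the fingers close. It gives the time, the measured TCP pose, the force and the opening at its end, in the units of the state.
- ctrl.get_obs(): the state, without advancing time (a new reading comes with each control period).
- cams.snapshot(name): name is "scene" or "top"; returns a dict with "img" (480x640x3 uint8, red, green, blue), "K" (3x3 intrinsics, pixels), "D" ([k1, k2, p1, p2, k3] as OpenCV has them; the pictures are not rectified), "cam_to_world" (4x4, takes a point from camera to world coordinates). Camera axes: x right, y down, z forward; pixel columns grow to the right and rows downward; lengths in m; the calibration is good to about 2 mm. A picture is of the moment at which its call begins. There is no depth.
- order.close_job(): hands the job in, once; it reports no verdict.
The state is a dict: "clock": time; "joint_pos": joint angles; "qvel": joint speeds; "tau": joint torques, N m; "tool_pos": TCP position; "orientation": TCP orientation; "force": force on the tool from outside, world axes, zero at the start; "moment": the same for the moment, N m; "opening": finger opening in m.
Only numpy, scipy, OpenCV 4.12 (cv2) and the standard library are available. Lean on these libraries where they do the work, as an engineer would, in place of code of your own. Each camera call takes 0.05 s, during which the arm holds its last target. There are 200 camera calls.

### The job

Without picking it up, push the box of staples that stands out on the counter back until one long side lies flat against the low metal rail, and along the rail until its end touches the flat ink-pad tin that stands at one end of the rail. Only slide the box, never lift or tip it; leave the tin and the other things where they are, and finish with the hand clear.

Things in the scene. Friction and masses are not known exactly. Their poses are not given: they have to be found in the camera images.
- staple_box: The box to push: plain pale cardboard box of staples, 41 (x) x 74 (y) x 27 (z) mm, about 0.19 kg (varies by a third), loose on the counter 12 to 17 cm in front of the rail, with its long side up to 0.5 rad off the rail's direction. Origin: centre of its underside; its y axis runs along its length, z up.
- rail: Low dark grey steel rail fixed to the counter, 344 mm long and 24 mm high, with a 90 mm cheek of the same height towards the robot at each end; the inner faces of the cheeks lie at y = -166 and +166 mm. Origin: middle of the rail's front face, at counter height. x points into the rail, away from the robot (things on the robot's side of the face have negative x), y along the rail to the robot's left, z up. It stands turned by up to 0.2 rad.
- ink_tin: Closed flat dark blue ink-pad tin, 66 (x) x 98 (y) x 16 (z) mm, about 0.15 kg, loose, standing at one end of the rail (left or right, it varies), its narrow way along the rail (its x axis runs along the rail, its y axis square to it), 2 to 4 mm from the end cheek and about 3 mm in front of the rail's face. The cheek stops it when it is pushed outward. Origin: centre of its underside.
- glue: Glue stick lying square to the rail (its y axis square to it), about 4 mm in front of it, 28 (x) x 95 (y) x 28 (z) mm, white and dark grey, loose, 130 mm from the middle of the rail at the other end from the tin, about 17 mm from the cheek. To be left alone. Origin: centre of its underside.
- stamp: Wooden rubber stamp standing upright, 28 x 58 mm, 73 mm high, about 15 cm in front of one end of the rail. To be left alone. Origin: centre of its underside.
- eraser: Eraser in a sleeve, 23 x 52 x 13 mm, about 15 cm in front of the other end of the rail. To be left alone. Origin: centre of its underside.
- tape_roll: Roll of beige tape lying flat at the front of the counter to the robot's right, 104 mm across, 25 mm high. To be left alone. Origin: centre of its underside.
- clips: Box of paper clips behind the rail, 53 x 75 x 21 mm. To be left alone. Origin: centre of its underside.
- clip_big: Black binder clip behind the rail, 41 x 51 x 21 mm. To be left alone. Origin: centre of its underside.

How it is judged (in metres and radians):
At the end, for the whole second after the job is handed in: The staple box stands flat, at rest, a long side against the rail (gap under 5 mm, parallel within 0.08 rad) and its end against the ink tin (gap under 6 mm); the tin is still parallel to the rail within 0.1 rad (x of staple_box in the frame of rail above -0.0255 m and angle between the y axis of staple_box and the y axis of rail, either way round below 0.08 rad and angle between staple_box's own z axis and vertical below 0.1 rad and height (world z) of staple_box below 0.006 m and x of staple_box in the frame of ink_tin between -0.076 and 0.076 m and angle between the x axis of ink_tin and the y axis of rail, either way round below 0.1 rad and linear speed of staple_box below 0.01 m/s); the robot touches nothing.
It fails at once if the staple box is lifted off the counter (height (world z) of staple_box above 0.012 m).
It fails at once if the staple box is tipped (angle between staple_box's own z axis and vertical above 0.35 rad).
It fails at once if the ink tin is displaced (more than 15 mm) (distance of ink_tin from where it was at the start of the episode above 0.015 m).
It fails at once if the glue stick is displaced (more than 15 mm) (distance of glue from where it was at the start of the episode above 0.015 m).
It fails at once if another loose thing is displaced (more than 20 mm) or the stamp knocked over (distance of any of stamp, eraser, tape_roll, clips, clip_big from where it was at the start of the episode above 0.02 m or angle between stamp's own z axis and vertical above 0.4 rad).
It also fails if it takes over 48 s, if anything falls off the work surface, if the arm or the gripper's body presses on something with over 40 N, if the wrist force passes 120 N, or if a joint passes its speed limit or range.

## Working session

There is one attempt and no reset: what is moved stays moved. The work goes in short steps, Python scripts to look and compute and a tool call to move; the robot and the scene stay as the last step left them, time stands still between calls to the robot, and variables do not carry over. Pictures are saved under pics/ and viewed, about 8 in all and at most 12, crops included, and the job is handed in when it is done.

Besides the shell and the picture viewer there is one more tool, called after "Emit:" as name(argument=value, ...), one argument or row to a line, values as JSON. jog_arm: Moves the arm, as the interface text tells. Its arguments: {"type":"object","properties":{"motion":{"type":"array"}},"required":["motion"]}

```bash
mkdir -p pics
cat > h.py <<'E'
import numpy as np, cv2
from plant import ctrl, cams, order
def ray(s,uv,z):
    n=cv2.undistortPoints(np.array(uv,float).reshape(-1,1,2),s['K'],np.array(s['D'],float)).reshape(-1,2)
    T=np.array(s['cam_to_world']); d=np.c_[n,np.ones(len(n))]@T[:3,:3].T; o=T[:3,3]
    return o+d*((z-o[2])/d[:,2])[:,None]
def proj(s,P):
    T=np.linalg.inv(np.array(s['cam_to_world']))
    return cv2.projectPoints(np.array(P,float).reshape(-1,1,3),cv2.Rodrigues(T[:3,:3])[0],T[:3,3],s['K'],np.array(s['D'],float))[0].reshape(-1,2)
def shot(name,f):
    s=cams.snapshot(name); cv2.imwrite(f'pics/{f}.png',s['img'][:,:,::-1]); np.save(f'pics/{f}.npy',s,allow_pickle=True); return s
E
python3 - <<'E'
from h import *
for n in('top','scene'):
    s=shot(n,n+'0'); print(n,np.round(s['cam_to_world'],3).tolist())
print(ctrl.get_obs())
E
```

```text
top [[-0.001, -0.996, 0.089, 0.511], [-1.0, 0.001, -0.008, 0.006], [0.008, -0.089, -0.996, 0.932], [0.0, 0.0, 0.0, 1.0]]
scene [[0.766, -0.484, 0.422, 0.211], [-0.642, -0.559, 0.525, -0.464], [-0.018, -0.673, -0.739, 0.667], [0.0, 0.0, 0.0, 1.0]]
{'clock': 0.1, 'joint_pos': array([ 7.99907349e+01,  2.05878997e+01,  6.41040320e-01, -1.68554958e-02,
       -7.01357724e+01, -1.65076546e+01]), 'qvel': array([-0.03726089, -0.02725171,  0.15412255,  0.04123362,  0.00269139,
        0.02685399]), 'tau': array([-6.45141772e-04, -5.84163952e+01,  2.93754315e+01,  7.01553002e+00,
        1.02662118e-02, -4.93181142e-05]), 'tool_pos': array([0.30119742, 0.60362583, 0.23672804]), 'orientation': array([ 1.79916271e+02, -8.28823659e-03, -2.65226524e+01]), 'force': array([-1.56704989, -0.13686055, -0.60740017]), 'moment': array([ 0.04005065,  0.00186282, -0.01827717]), 'opening': 0.08771097710349696}
```

View pics/top0.png

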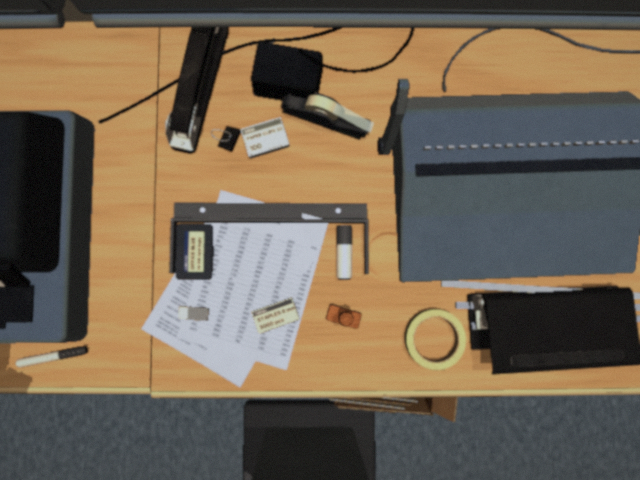

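View pics/scene0.png

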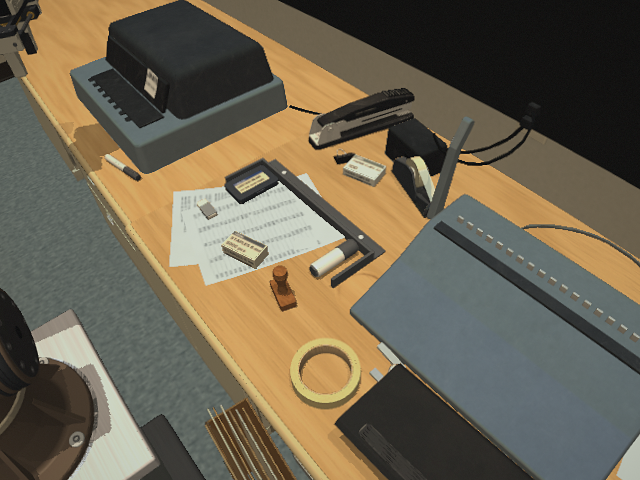

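The top view shows the rail's front edge at about row 221 (columns 172–368), the tin on the left at (195,250) and the glue at (344,252). The box is at (275,316), turned about 15–20°, the eraser at (193,313) and the stamp at (344,316). I'll enlarge this area to get corner positions.

Run:
```python
from h import *
s=np.load('pics/top0.npy',allow_pickle=True).item()
c=s['img'][190:350,165:375,::-1]
cv2.imwrite('pics/c0.png',cv2.resize(c,None,fx=3.75,fy=3.75,interpolation=cv2.INTER_CUBIC))
```

```text
(no output)
```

View pics/c0.png

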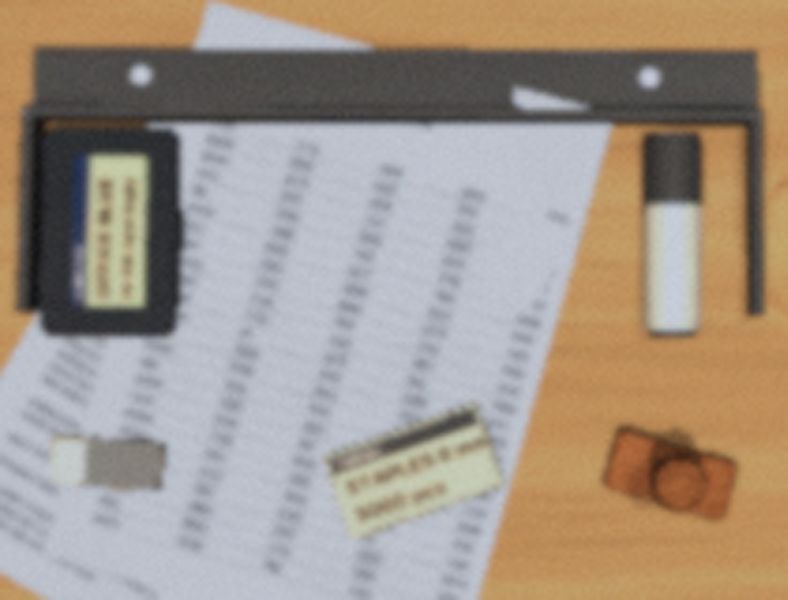

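Run:
```python
from h import *
s=np.load('pics/top0.npy',allow_pickle=True).item()
def f(p,z): return ray(s,np.array(p)/3.75+[165,190],z)
o=lambda n,p,z:print(n,(f(p,z)[:,:2]*1000).round(1).tolist())
o('railfoot',[[60,121],[740,123]],0); o('railtopedge z24',[[60,106],[740,108]],.024); o('bottom@24',[[60,121],[740,123]],.024)
o('cheek inner top24',[[42,300],[750,300]],.024)
o('tin16',[[45,130],[178,130],[176,334],[44,334]],.016)
o('box27',[[326,460],[475,403],[500,484],[360,539]],.027)
b=f([[326,460],[475,403],[500,484],[360,539]],.027); print(np.linalg.norm(np.roll(b,-1,0)-b,axis=1),b.mean(0))
o('glue',[[645,135],[700,135],[697,334],[646,334]],.014)
o('stamp',[[620,426],[737,460],[720,520],[605,484]],.02)
o('eraser',[[50,437],[165,440],[165,490],[50,487]],.013)
```

```text
railfoot [[607.6, 229.0], [606.4, -93.2]]
railtopedge z24 [[612.1, 223.4], [610.9, -90.7]]
bottom@24 [[605.1, 223.3], [604.0, -90.7]]
cheek inner top24 [[522.7, 229.9], [522.4, -94.4]]
tin16 [[601.8, 232.1], [601.7, 170.1], [507.2, 169.7], [507.2, 230.6]]
box27 [[450.3, 98.9], [475.9, 31.4], [439.4, 20.1], [414.9, 83.3]]
[0.07217557 0.03820697 0.06783564 0.03870666] [0.44511765 0.05843093 0.027     ]
glue [[599.4, -47.3], [599.4, -73.0], [506.9, -70.8], [506.9, -47.2]]
stamp [[465.0, -34.7], [449.5, -88.2], [422.3, -80.2], [438.8, -27.8]]
eraser [[459.9, 227.7], [458.5, 174.6], [435.7, 174.3], [437.1, 227.3]]
```

Emit:
jog_arm(
  motion=[
    {"offset": [343,455,117],"roll": -0.829,"hand": 20},
    {"offset": [343,455,117],"roll": -0.829,"hand": 20},
    {"offset": [343,455,117],"roll": -0.829,"hand": 20},
    {"offset": [343,455,117],"roll": -0.829,"hand": 20},
    {"offset": [343,455,117],"roll": -0.829,"hand": 20},
    {"offset": [343,455,117],"roll": -0.829,"hand": 20},
    {"offset": [343,455,117],"roll": -0.829,"hand": 20},
    {"offset": [343,455,117],"roll": -0.829,"hand": 20},
    {"offset": [343,455,117],"roll": -0.829,"hand": 20},
    {"offset": [343,455,117],"roll": -0.829,"hand": 20},
    {"offset": [343,455,117],"roll": -0.829,"hand": 20},
    {"offset": [343,455,117],"roll": -0.829,"hand": 20},
    {"offset": [343,455,117],"roll": -0.829,"hand": 20},
    {"offset": [343,455,117],"roll": -0.829,"hand": 20},
    {"offset": [343,455,117],"roll": -0.829,"hand": 20},
    {"offset": [343,455,117],"roll": -0.829,"hand": 20},
    {"offset": [343,455,117],"roll": -0.829,"hand": 20},
    {"offset": [343,455,117],"roll": -0.829,"hand": 20},
    {"offset": [343,455,117],"roll": -0.829,"hand": 20},
  ],
)

```text
clock: 1.68
tool_pos: [0.4053, 0.0449, 0.1208]
orientation: [-180.0, -0.0, 21.1]
force: [-0.0, -1.0, -0.1]
opening: 0.02
```

Emit:
jog_arm(
  motion=[
    {"offset": [0,0,25],"roll": 0,"hand": 20},
    {"offset": [0,0,50],"roll": 0,"hand": 20},
    {"offset": [0,0,70],"roll": 0,"hand": 20},
    {"offset": [0,0,83],"roll": 0,"hand": 20},
    {"offset": [0,0,91],"roll": 0,"hand": 20},
    {"offset": [0,0,95],"roll": 0,"hand": 20},
    {"offset": [0,0,95],"roll": 0,"hand": 20},
  ],
)

```text
clock: 2.27
tool_pos: [0.405, 0.0443, 0.0252]
orientation: [180.0, 0.1, 21.1]
force: [0.2, -0.4, 0.0]
opening: 0.0201
```

Run:
```python
from h import *
s=shot('scene','s1')
cv2.imwrite('pics/s1c.png',cv2.resize(s['img'][130:370,140:420,::-1],None,fx=2.4,fy=2.4))
```

```text
(no output)
```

View pics/s1c.png

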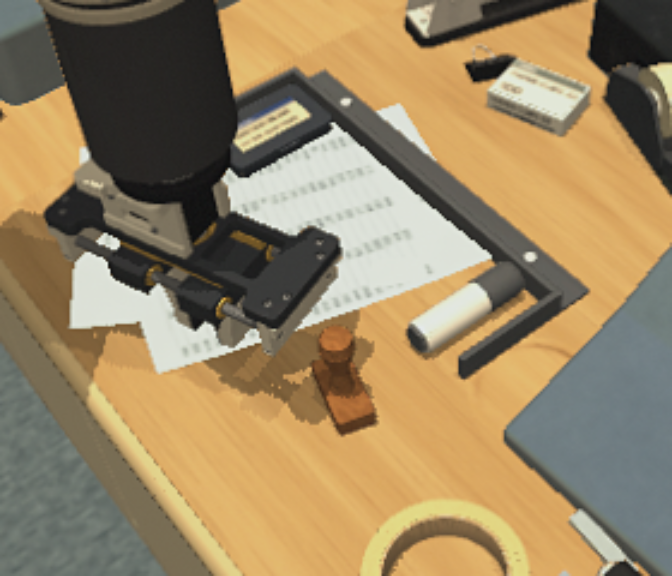

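Emit:
jog_arm(
  motion=[
    {"offset": [4,0,0],"roll": 0,"hand": 20},
    {"offset": [8,0,0],"roll": 0,"hand": 20},
    {"offset": [11,0,0],"roll": 0,"hand": 20},
    {"offset": [14,0,0],"roll": 0,"hand": 20},
    {"offset": [18,0,0],"roll": 0,"hand": 20},
    {"offset": [23,0,0],"roll": 0,"hand": 20},
    {"offset": [28,0,0],"roll": 0,"hand": 20},
    {"offset": [33,0,0],"roll": 0,"hand": 20},
    {"offset": [38,0,0],"roll": 0,"hand": 20},
    {"offset": [43,0,0],"roll": 0,"hand": 20},
    {"offset": [48,0,0],"roll": 0,"hand": 20},
    {"offset": [53,0,0],"roll": 0,"hand": 20},
    {"offset": [58,0,0],"roll": 0,"hand": 20},
    {"offset": [63,0,0],"roll": 0,"hand": 20},
    {"offset": [68,0,0],"roll": 0,"hand": 20},
    {"offset": [73,0,0],"roll": 0,"hand": 20},
    {"offset": [77,0,0],"roll": 0,"hand": 20},
    {"offset": [80,0,0],"roll": 0,"hand": 20},
    {"offset": [80,0,0],"roll": 0,"hand": 20},
  ],
)

```text
clock: 3.9
tool_pos: [0.4807, 0.0727, 0.0256]
orientation: [180.0, -0.0, 21.0]
force: [0.5, 0.0, 0.1]
opening: 0.0199
```

Run:
```python
from h import *
s=shot('scene','s2')
cv2.imwrite('pics/s2c.png',cv2.resize(s['img'][130:370,140:420,::-1],None,fx=2.4,fy=2.4))
```

```text
(no output)
```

View pics/s2c.png

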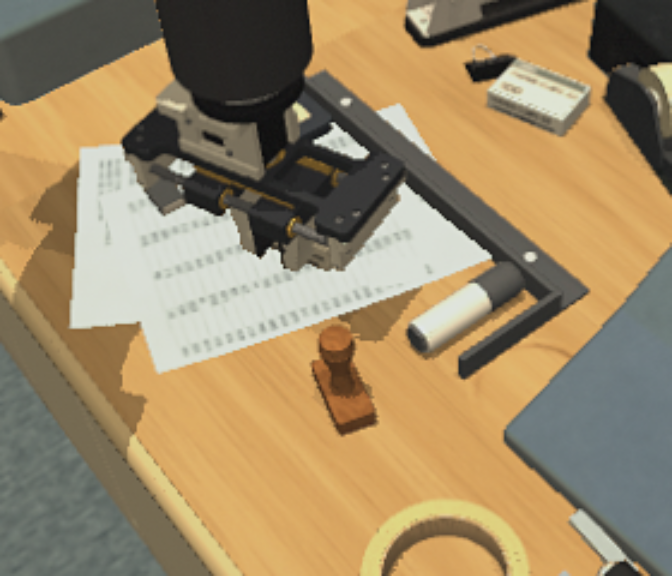

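Emit:
jog_arm(
  motion=[
    {"offset": [4,0,0],"roll": 0,"hand": 20},
    {"offset": [9,0,0],"roll": 0,"hand": 20},
    {"offset": [14,0,0],"roll": 0,"hand": 20},
    {"offset": [19,0,0],"roll": 0,"hand": 20},
    {"offset": [24,0,0],"roll": 0,"hand": 20},
    {"offset": [29,0,0],"roll": 0,"hand": 20},
    {"offset": [33,0,0],"roll": 0,"hand": 20},
    {"offset": [36,0,0],"roll": 0.03,"hand": 20},
    {"offset": [38,-1,0],"roll": 0.06,"hand": 20},
    {"offset": [40,-2,0],"roll": 0.1,"hand": 20},
    {"offset": [42,-3,0],"roll": 0.14,"hand": 20},
    {"offset": [44,-3,0],"roll": 0.18,"hand": 20},
    {"offset": [46,-4,0],"roll": 0.22,"hand": 20},
    {"offset": [48,-5,0],"roll": 0.26,"hand": 20},
    {"offset": [50,-5,0],"roll": 0.3,"hand": 20},
    {"offset": [53,-6,0],"roll": 0.335,"hand": 20},
    {"offset": [56,-7,0],"roll": 0.367,"hand": 20},
    {"offset": [57,-7,0],"roll": 0.367,"hand": 20},
    {"offset": [57,-7,0],"roll": 0.367,"hand": 20},
  ],
)

```text
clock: 5.53
tool_pos: [0.5311, 0.0996, 0.0255]
orientation: [-180.0, -0.0, 0.0]
force: [0.3, -0.8, -0.6]
opening: 0.0202
```

Run:
```python
from h import *
s=shot('top','t3')
cv2.imwrite('pics/t3c.png',cv2.resize(s['img'][190:350,165:375,::-1],None,fx=3.75,fy=3.75))
```

```text
(no output)
```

View pics/t3c.png

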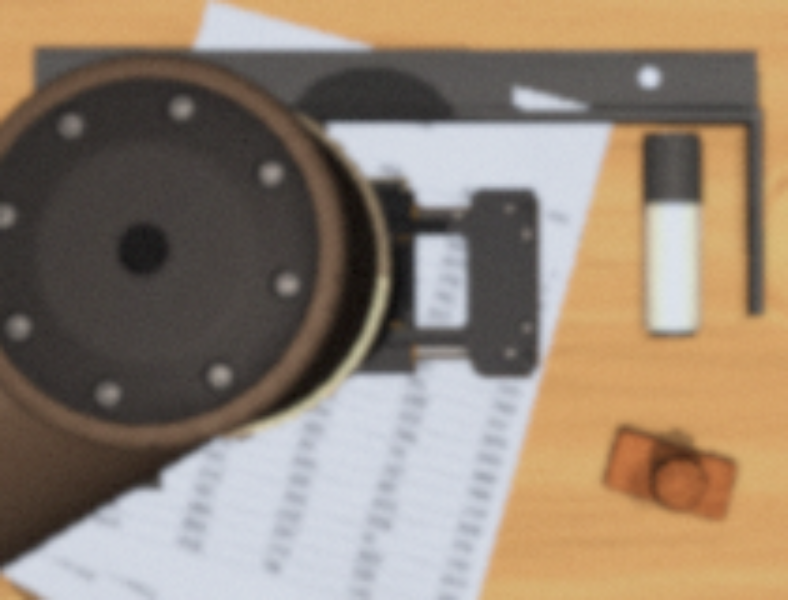

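The hand hides the box in this view; the glue and stamp haven't moved. I'll push on gently to the rail and watch the force.

Emit:
jog_arm(
  motion=[
    {"offset": [4,0,0],"roll": 0,"hand": 20},
    {"offset": [8,0,0],"roll": 0,"hand": 20},
    {"offset": [12,0,0],"roll": 0,"hand": 20},
    {"offset": [15,0,0],"roll": 0,"hand": 20},
    {"offset": [18,0,0],"roll": 0,"hand": 20},
    {"offset": [20,0,0],"roll": 0,"hand": 20},
    {"offset": [21,0,0],"roll": 0,"hand": 20},
    {"offset": [22,0,0],"roll": 0,"hand": 20},
    {"offset": [22,0,0],"roll": 0,"hand": 20},
  ],
)

```text
clock: 6.33
tool_pos: [0.5528, 0.0993, 0.0255]
orientation: [-180.0, -0.0, -0.0]
force: [-0.2, -0.9, -0.7]
opening: 0.02
```

Emit:
jog_arm(
  motion=[
    {"offset": [1,0,0],"roll": 0,"hand": 20},
    {"offset": [2,0,0],"roll": 0,"hand": 20},
    {"offset": [3,0,0],"roll": 0,"hand": 20},
    {"offset": [3,0,0],"roll": 0,"hand": 20},
  ],
)

```text
clock: 6.67
tool_pos: [0.5558, 0.0993, 0.0256]
orientation: [-180.0, -0.0, -0.0]
force: [-0.1, -0.9, 0.5]
opening: 0.0202
```

Emit:
jog_arm(
  motion=[
    {"offset": [1,0,0],"roll": 0,"hand": 20},
    {"offset": [2,0,0],"roll": 0,"hand": 20},
    {"offset": [3,0,0],"roll": 0,"hand": 20},
    {"offset": [3,0,0],"roll": 0,"hand": 20},
  ],
)

```text
clock: 7.0
tool_pos: [0.5573, 0.0991, 0.0253]
orientation: [180.0, 0.1, -0.1]
force: [-6.4, 1.8, 3.2]
opening: 0.0201
```

Emit:
jog_arm(
  motion=[
    {"offset": [-5,0,0],"roll": 0,"hand": 20},
    {"offset": [-15,0,0],"roll": 0,"hand": 20},
    {"offset": [-30,0,-10],"roll": 0,"hand": 0},
    {"offset": [-50,0,-40],"roll": 0,"hand": 0},
    {"offset": [-75,0,-70],"roll": 0,"hand": 0},
    {"offset": [-105,0,-90],"roll": 0,"hand": 0},
    {"offset": [-130,20,-100],"roll": 0,"hand": 0},
    {"offset": [-140,50,-100],"roll": 0,"hand": 0},
    {"offset": [-140,50,-100],"roll": 0,"hand": 0},
    {"offset": [-140,50,-100],"roll": 0,"hand": 0},
  ],
)

```text
clock: 7.83
tool_pos: [0.4178, 0.0486, 0.1263]
orientation: [-179.9, -0.1, -0.1]
force: [0.7, 0.2, 0.8]
opening: 0.0004
```

Run:
```python
from h import *
s=shot('top','t4')
cv2.imwrite('pics/t4c.png',cv2.resize(s['img'][190:350,165:375,::-1],None,fx=3.75,fy=3.75,interpolation=cv2.INTER_CUBIC))
```

```text
(no output)
```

View pics/t4c.png

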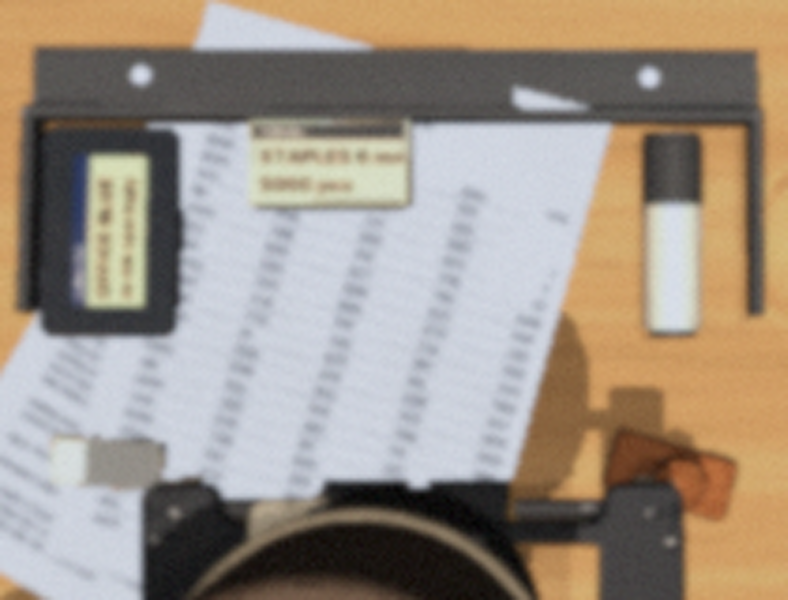

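Run:
```python
from h import *
s=np.load('pics/t4.npy',allow_pickle=True).item()
print(ray(s,np.array([[249,121],[249,205],[411,121],[409,207]])/3.75+[165,190],.027).round(4)[:,:2].tolist(), ray(s,np.array([[178,170]])/3.75+[165,190],.016)[:,:2])
```

```text
[[0.6048, 0.1356], [0.5661, 0.1351], [0.6047, 0.0611], [0.5651, 0.0618]] [[0.58303997 0.16984204]]
```

The box now lies flush with the rail at crop columns 249–411. The gap to the tin's edge at column 178 is about 33 mm. Next I'll come down beside the box's right end and push it along the rail.

Emit:
jog_arm(
  motion=[
    {"offset": [40,10,0],"roll": 0,"hand": 0},
    {"offset": [80,20,0],"roll": 0,"hand": 0},
    {"offset": [120,27,0],"roll": 0,"hand": 0},
    {"offset": [150,27,0],"roll": 0,"hand": 0},
    {"offset": [168,27,0],"roll": 0,"hand": 0},
    {"offset": [168,27,0],"roll": 0,"hand": 0},
    {"offset": [168,27,25],"roll": 0,"hand": 0},
    {"offset": [168,27,50],"roll": 0,"hand": 0},
    {"offset": [168,27,75],"roll": 0,"hand": 0},
    {"offset": [168,27,92],"roll": 0,"hand": 0},
    {"offset": [168,27,101],"roll": 0,"hand": 0},
    {"offset": [168,27,103],"roll": 0,"hand": 0},
    {"offset": [168,27,103],"roll": 0,"hand": 0},
  ],
)

```text
clock: 8.97
tool_pos: [0.5864, 0.0225, 0.0221]
orientation: [180.0, 0.1, -0.0]
force: [0.5, 0.8, 0.2]
opening: 0.0007
```

Now push 44 mm in +y (tool −y), which should stop just short of the tin.

Emit:
jog_arm(
  motion=[
    {"offset": [0,-4,0],"roll": 0,"hand": 0},
    {"offset": [0,-8,0],"roll": 0,"hand": 0},
    {"offset": [0,-12,0],"roll": 0,"hand": 0},
    {"offset": [0,-15,0],"roll": 0,"hand": 0},
    {"offset": [0,-18,0],"roll": 0,"hand": 0},
    {"offset": [0,-21,0],"roll": 0,"hand": 0},
    {"offset": [0,-24,0],"roll": 0,"hand": 0},
    {"offset": [0,-27,0],"roll": 0,"hand": 0},
    {"offset": [0,-30,0],"roll": 0,"hand": 0},
    {"offset": [0,-33,0],"roll": 0,"hand": 0},
    {"offset": [0,-36,0],"roll": 0,"hand": 0},
    {"offset": [0,-39,0],"roll": 0,"hand": 0},
    {"offset": [0,-42,0],"roll": 0,"hand": 0},
    {"offset": [0,-44,0],"roll": 0,"hand": 0},
    {"offset": [0,-44,0],"roll": 0,"hand": 0},
  ],
)

```text
clock: 10.22
tool_pos: [0.5866, 0.0668, 0.0225]
orientation: [-180.0, -0.0, -0.0]
force: [-0.7, 0.2, 0.1]
opening: 0.0004
```

Run:
```python
from h import *
s=shot('scene','s5')
cv2.imwrite('pics/s5c.png',cv2.resize(s['img'][130:310,190:400,::-1],None,fx=3.3,fy=3.3,interpolation=cv2.INTER_CUBIC))
```

```text
(no output)
```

View pics/s5c.png

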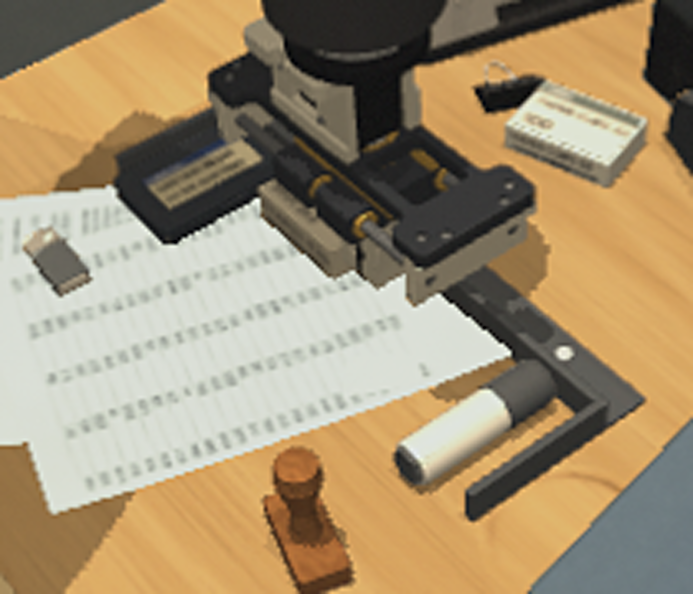

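The box's front face shows from about (262,195) to (348,275), with its left end just short of the tin. I'll creep until the force shows contact.

Emit:
jog_arm(
  motion=[
    {"offset": [0,-1,0],"roll": 0,"hand": 0},
    {"offset": [0,-2,0],"roll": 0,"hand": 0},
    {"offset": [0,-3,0],"roll": 0,"hand": 0},
    {"offset": [0,-4,0],"roll": 0,"hand": 0},
    {"offset": [0,-5,0],"roll": 0,"hand": 0},
    {"offset": [0,-6,0],"roll": 0,"hand": 0},
    {"offset": [0,-6,0],"roll": 0,"hand": 0},
  ],
)

```text
clock: 10.85
tool_pos: [0.5865, 0.0725, 0.0225]
orientation: [-180.0, -0.0, -0.0]
force: [0.5, -0.6, -0.6]
opening: 0.0003
```

Emit:
jog_arm(
  motion=[
    {"offset": [0,-1,0],"roll": 0,"hand": 0},
    {"offset": [0,-2,0],"roll": 0,"hand": 0},
    {"offset": [0,-3,0],"roll": 0,"hand": 0},
    {"offset": [0,-3,0],"roll": 0,"hand": 0},
  ],
)

```text
clock: 11.18
tool_pos: [0.5866, 0.0755, 0.0226]
orientation: [-180.0, -0.0, -0.0]
force: [0.6, -0.2, 0.3]
opening: 0.0001
```

Emit:
jog_arm(
  motion=[
    {"offset": [0,-1,0],"roll": 0,"hand": 0},
    {"offset": [0,-2,0],"roll": 0,"hand": 0},
    {"offset": [0,-2,0],"roll": 0,"hand": 0},
  ],
)

```text
clock: 11.43
tool_pos: [0.5866, 0.0774, 0.0226]
orientation: [-180.0, -0.0, -0.0]
force: [-0.7, -0.6, 0.5]
opening: 0.0001
```

Still no clear stop, so I'll retreat and look.

Emit:
jog_arm(
  motion=[
    {"offset": [0,6,0],"roll": 0,"hand": 0},
    {"offset": [0,15,0],"roll": 0,"hand": 0},
    {"offset": [0,20,-20],"roll": 0,"hand": 0},
    {"offset": [0,20,-55],"roll": 0,"hand": 0},
    {"offset": [-20,20,-85],"roll": 0,"hand": 0},
    {"offset": [-55,20,-100],"roll": 0,"hand": 0},
    {"offset": [-95,20,-100],"roll": 0,"hand": 0},
    {"offset": [-130,25,-100],"roll": 0,"hand": 0},
    {"offset": [-160,30,-100],"roll": 0,"hand": 0},
    {"offset": [-170,30,-100],"roll": 0,"hand": 0},
    {"offset": [-170,30,-100],"roll": 0,"hand": 0},
  ],
)

```text
clock: 12.35
tool_pos: [0.4144, 0.0464, 0.123]
orientation: [-179.9, -0.0, -0.0]
force: [0.2, -1.1, 0.3]
opening: 0.0007
```

Run:
```python
from h import *
s=shot('top','t6')
cv2.imwrite('pics/t6c.png',cv2.resize(s['img'][205:285,165:285,::-1],None,fx=6,fy=6,interpolation=cv2.INTER_CUBIC))
```

```text
(no output)
```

View pics/t6c.png

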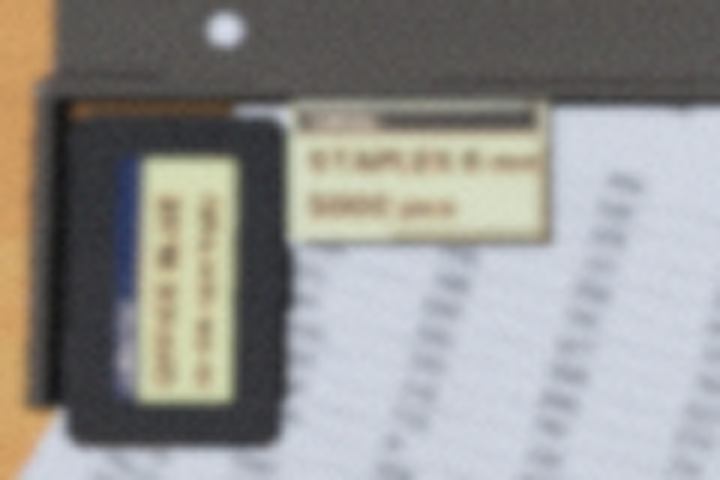

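Run:
```python
from h import *
s=np.load('pics/t6.npy',allow_pickle=True).item(); f=lambda p,z:(ray(s,np.array(p)/6+[165,205],z)[:,:2]*1000).round(1).tolist()
print('box',f([[289,102],[289,241],[550,100],[550,241]],.027),'tin',f([[286,170],[68,170]],.016))
for n in('t4','t6'):
    g=cv2.cvtColor(np.load(f'pics/{n}.npy',allow_pickle=True).item()['img'],cv2.COLOR_RGB2GRAY)
    print(n,g[236:241,168:224].mean(0).round().astype(int).tolist())
```

```text
box [[605.2, 167.0], [565.2, 166.4], [605.8, 92.0], [565.2, 91.7]] tin [[586.5, 169.5], [586.6, 232.9]]
t4 [157, 136, 108, 86, 72, 51, 31, 28, 38, 47, 53, 53, 52, 51, 51, 51, 54, 58, 63, 83, 133, 178, 195, 185, 171, 171, 183, 200, 209, 205, 188, 177, 181, 196, 199, 178, 129, 77, 57, 53, 52, 51, 53, 58, 103, 168, 201, 207, 199, 192, 187, 190, 194, 195, 199, 201]
t6 [155, 135, 106, 87, 73, 50, 31, 27, 37, 49, 51, 51, 52, 51, 52, 52, 54, 56, 62, 84, 133, 177, 195, 185, 171, 170, 182, 199, 208, 205, 188, 176, 179, 196, 199, 178, 128, 78, 57, 54, 55, 53, 52, 59, 105, 171, 204, 208, 194, 178, 176, 180, 178, 177, 175, 175]
```

The box is flat on the rail and the tin hasn't moved. The apparent gap is about 2.5 mm, so I'll nudge 3–4 mm further for margin.

Emit:
jog_arm(
  motion=[
    {"offset": [40,0,0],"roll": 0,"hand": 0},
    {"offset": [80,0,0],"roll": 0,"hand": 0},
    {"offset": [120,0,0],"roll": 0,"hand": 0},
    {"offset": [155,0,0],"roll": 0,"hand": 0},
    {"offset": [172,0,0],"roll": 0,"hand": 0},
    {"offset": [172,0,0],"roll": 0,"hand": 0},
    {"offset": [172,0,30],"roll": 0,"hand": 0},
    {"offset": [172,0,60],"roll": 0,"hand": 0},
    {"offset": [172,0,85],"roll": 0,"hand": 0},
    {"offset": [172,0,97],"roll": 0,"hand": 0},
    {"offset": [172,0,100],"roll": 0,"hand": 0},
    {"offset": [172,-8,100],"roll": 0,"hand": 0},
    {"offset": [172,-16,100],"roll": 0,"hand": 0},
    {"offset": [172,-23,100],"roll": 0,"hand": 0},
    {"offset": [172,-28,100],"roll": 0,"hand": 0},
    {"offset": [172,-30,100],"roll": 0,"hand": 0},
    {"offset": [172,-32,100],"roll": 0,"hand": 0},
    {"offset": [172,-33,100],"roll": 0,"hand": 0},
    {"offset": [172,-34,100],"roll": 0,"hand": 0},
    {"offset": [172,-34,100],"roll": 0,"hand": 0},
  ],
)

```text
clock: 14.07
tool_pos: [0.5885, 0.0812, 0.0227]
orientation: [-180.0, -0.0, -0.1]
force: [0.1, -1.8, 0.8]
opening: 0.0005
```

Emit:
jog_arm(
  motion=[
    {"offset": [0,6,0],"roll": 0,"hand": 0},
    {"offset": [0,15,0],"roll": 0,"hand": 0},
    {"offset": [0,20,-20],"roll": 0,"hand": 0},
    {"offset": [0,20,-55],"roll": 0,"hand": 0},
    {"offset": [-20,20,-85],"roll": 0,"hand": 0},
    {"offset": [-55,20,-100],"roll": 0,"hand": 0},
    {"offset": [-95,20,-100],"roll": 0,"hand": 0},
    {"offset": [-130,25,-100],"roll": 0,"hand": 0},
    {"offset": [-160,30,-100],"roll": 0,"hand": 0},
    {"offset": [-170,30,-100],"roll": 0,"hand": 0},
    {"offset": [-170,30,-100],"roll": 0,"hand": 0},
  ],
)

```text
clock: 14.98
tool_pos: [0.4161, 0.0503, 0.1228]
orientation: [-180.0, -0.0, -0.0]
force: [-0.1, -0.2, -0.2]
opening: 0.0006
```

Run:
```python
from h import *
s=shot('top','t7')
cv2.imwrite('pics/t7c.png',cv2.resize(s['img'][205:285,165:285,::-1],None,fx=6,fy=6,interpolation=cv2.INTER_CUBIC))
g=cv2.cvtColor(s['img'],cv2.COLOR_RGB2GRAY); print(g[236:241,168:224].mean(0).round().astype(int).tolist())
```

```text
[157, 136, 107, 86, 73, 51, 34, 39, 47, 52, 52, 52, 52, 52, 51, 55, 58, 60, 77, 124, 173, 196, 191, 177, 171, 182, 198, 208, 207, 191, 179, 180, 193, 199, 178, 129, 79, 57, 53, 53, 54, 62, 111, 170, 202, 204, 191, 177, 177, 181, 177, 177, 177, 178, 182, 181]
```

View pics/t7c.png

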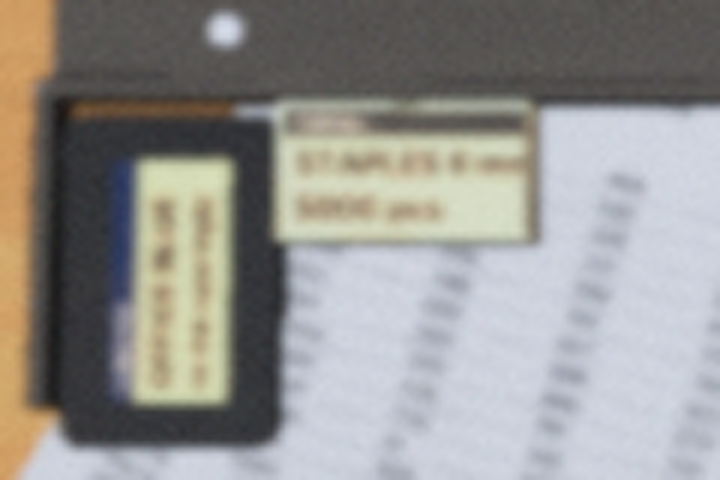

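The box lies on the rail (rows 98–241) and its end at column 275 meets the tin. The tin shifted about 2 mm and is still square, and the hand is clear, so I'm handing in.

```bash
python3 -c "
from plant import order
print(order.close_job())"
```

```text
the job is handed in; nothing more can be done
None
```

I pushed the staple box back with both fingertips until it met the rail, where the force rose to about 6 N. Then I slid it along the rail with closed fingers until its end touched the ink tin. The job is handed in at about 15 s of the 48 s allowed; no verdict was reported.

- **Box:** the last top picture shows it flat, with its long side parallel to and against the rail and its end against the tin.
- **Tin:** it moved about one pixel (roughly 2 mm) on the final nudge and still looks square to the rail. The limit is 15 mm.
- **Hand:** it was raised about 12 cm above the counter and 17 cm back from the box, and the force reading was near zero.
- **First push along the rail:** this gave no clear force stop. The picture then showed a gap of about 2.5 mm to the tin, so I pushed about 4 mm further.
- **Other things:** the stamp, glue stick and eraser looked unmoved in the last pictures that showed them. I did not measure them or the other loose things again after the final nudge.

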